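# Clamp the jar and unscrew its tight cap

### The job

The jar stands loose in the clamping fixture on the bench: swing the fixture's handle a quarter turn to its closed stop so that the jar is braced, then unscrew the tight cap until its threads let go, without the jar turning or lifting out. Lift the cap level straight up, just clear of the jar's mouth (a few centimetres above where it sat), and finish while still holding it there over the jar; leave the clamp closed and the other things on the bench where they are.

Things in the scene. Friction and masses are not known exactly. Their poses are not given: they have to be found in the camera images.
- fixture_seat (a point): Jar's place in the clamping fixture: a fixed plywood base 96 x 145 x 12 mm; the point lies on the base's top face, 12 mm above the bench. Its y axis points from a wooden V-block (-y side of the jar, 68 mm high above the bench) through the jar to the sliding jaw (57 mm high) and the steel cam housing with the handle (+y side); z up.
- clamp_handle (a joint): Quarter-turn clamp handle, upright axis, rad: 0 = open stop (lever along the fixture's +y, away from the jar), grows counter-clockwise from above, 1.571 = closed stop (lever along the fixture's -x). Starts at 0 to 0.3. Moves the jaw 10 mm; the last 4 mm press the jar through a sprung rubber pad, about 24 N. Friction holds it where it is left; some 8 N at the post moves it.
- handle_grip (a point): Upright round wooden post at the lever's end, 16 mm across: the point is on the post's axis, 82 mm above the bench. The post's top is 96 mm and the top of the steel lever under it 60 mm above the bench. The post is 55 mm from the pivot axis and turns with the lever.
- handle_pivot (a point): Fixed point on the handle's pivot axis, at the height of handle_grip; 71 mm from the jar's place along the fixture's +y.
- jar_center (a point): Loose aluminium jar, 64 mm across, body 78 mm high with a neck 38 mm across above it (mouth 105 mm above the jar's base), 0.3 to 0.65 kg, standing with about 6 mm of play between V-block and jaw; closing the clamp pushes it up to 4 mm against the V-block. Point on its axis, 39 mm above its base; z up. It spins with the cap unless clamped.
- jar_side (a point): Point on the flank of the jar, 32 mm from its axis along the jar's own x axis, 39 mm above its base; shows whether the jar turns.
- cap_center (a point): Loose black ribbed screw cap on the jar, 56 mm across, 28 mm high, 50 g. Point at its centre, half-way up, seated 96 mm above the jar's base (108 mm above the bench); z axis up, x axis parallel to the jar's x axis while screwed tight. The jar's shoulder is 4 mm below its skirt. The skirt is clear of the mouth 25 mm above the seated place.
- tape_roll: bystander: roll of tape lying flat, 83 mm across, 19 mm high; origin at its underside
- wax_tin: bystander: low round tin, 67 mm across, 36 mm high; origin at its underside
- chalk: bystander: stick of chalk lying, 11 x 62 x 11 mm; origin at its underside
- mug: bystander: enamel mug, 82 mm across, 74 mm high; origin at its underside
- jar_mouth (a point): Centre of the jar's mouth, under the cap, 105 mm above the jar's base. Right-hand coarse lug thread: the cap unscrews counter-clockwise from above, rising 2.5 mm in 1.0 rad; its lugs are free at 1.0 rad and meet a hard stop at 1.6 rad, so after 1.1 to 1.5 rad it lifts straight off. A sprung sealing ring makes it tight: roughly 0.35 N m to start, easing as it rises.
Mind the look-alikes: they are no part of the job. What is shaped like the part that bears cap_center but purple is not meant.

How it is judged:
On the way, in this order (a step that is already met when the one before it is completed fails the run):
1. the clamp's handle is at its closed stop while the cap is still screwed on (value of joint clamp_handle above 1.4 rad and z of cap_center in the frame of jar_center below 0.0605 m and angle between the x axis of cap_center and the x axis of jar_center, either way round below 0.5 rad), for 0.2 s.
2. the cap has been turned on the clamped jar until its threads let go (angle between the x axis of cap_center and the x axis of jar_center, either way round above 0.85 rad and z of cap_center in the frame of jar_center below 0.067 m and value of joint clamp_handle above 1.35 rad), for 0.05 s.
At the end, for the whole second after the job is handed in: The cap is held still and level (within 0.2 rad) in the fingers, 25 to 80 mm above where it sat screwed on, within 25 mm of the jar's axis and not touching the jar; the jar stands upright on the fixture's base within 10 mm of its seat and the clamp handle is still closed (over 1.35 rad) (z of cap_center in the frame of jar_center between 0.082 and 0.137 m and horizontal distance between cap_center and jar_center below 0.025 m and angle between cap_center's own z axis and vertical below 0.2 rad and contact force between cap and the fingers above 1 N and contact force between cap and jar below 0.1 N and linear speed of cap below 0.03 m/s and value of joint clamp_handle above 1.35 rad and angle between jar_center's own z axis and vertical below 0.1 rad and horizontal distance between jar_center and fixture_seat below 0.01 m and z of jar_center in the frame of fixture_seat below 0.045 m); the arm keeps its last pose, push and grip.
It fails at once if the jar turned with its cap (by more than about 0.6 rad) or was pulled about (distance of jar_side from where it was at the start of the episode above 0.02 m).
It fails at once if the jar was lifted off the fixture (z of jar_center in the frame of fixture_seat above 0.047 m).
It fails at once if a bystander was pushed away (distance of any of tape_roll, wax_tin, chalk, mug from where it was at the start of the episode above 0.03 m).
It also fails if it takes over 54 s, if anything falls off the work surface, if the arm or the gripper's body presses on something with over 40 N, if the wrist force passes 120 N, or if a joint passes its speed limit or range.

### The arm

A 6-joint arm with a two-finger parallel gripper is mounted at the origin on a cart in front of the work surface, level with it; the furniture and walls round the work are solid. World frame = base frame: x ahead of the robot, y to its left, z up, the work surface at z = 0. Lengths are in m, angles in rad, forces in N, time in s.
With the tool pointing down it reaches from about 0.3 to 0.85 m from the base axis. Payload 5.4 kg.
Tool frame: the origin (TCP) lies at the very end of the fingers, on their centre line; the grasp point (between the pads) lies 19 mm behind it; z points along the fingers, y is the line along which they close (so a half turn about z gives the same grasp; the last joint's range is limited). The gripper opens to 85 mm and grips with 20 to 120 N. Pads are 22 mm wide; open, the fingers measure 114 mm over their backs; the gripper's body (76 mm by 85 mm) begins 54 mm behind the grasp point. The pads swing forward as they close: fully open they stand 13 mm farther back than shut.
Start: joints at [-1.324, 0.158, 1.597, -0, 1.386, -0.21], TCP at [0.254, -0.516, 0.231] pointing down, gripper open.
Joint ranges: [-2.91, 2.91], [-0.94, 2.29], [0.18, 2.7], [-1.29, 4.43], [0.17, 2.64], [-3, 3]. Speed limits (rad/s): [2.57, 2.57, 3.14, 3.14, 3.14, 3.14].

### API

Orientations are given as a unit quaternion [w, x, y, z].
In Python, from workcell import readout, viewer, close_job gives the robot as it stands. The module is installed in compiled form; this text tells all that it offers.
- The arm moves only by the shell command python3 -m jog 'ROWS'. ROWS is JSON, a list of rows, each an object with "travel": the shift along the tool's x, y, z in mm, a list of three; "delta_rot": the turn, a rotation vector about the tool's x, y, z in rad, a list of three; "gripper": the finger opening in mm, from 0 to 85.4. A call has 1 to 12 rows; each row shifts and turns the commanded pose from where the row before left it, along the tool's axes as they then stand; what a row does not reach is not made up. A row lasts 1/8 s, in which the tool goes at most 62.5 mm and 10.7 degrees, less where a joint would pass 70% of its speed; a pose out of reach is approached as far as the arm can. A call with a gripper value outside its range is refused whole. The fingers move at their own pace and stop on an object; the grip force is fixed at half the most. Time passes only in rows, so rows that do not move let the fingers close. It gives the time, the measured TCP pose, the force, the opening and the grip force at its end, in the units of the state.
- readout.get_obs(): the state, without advancing time (a new reading comes with each control period).
- viewer.camera(name): name is "side" or "top"; returns the picture (480x640x3 uint8, red, green, blue); there is no depth.
- viewer.get_calibration(name): a dict with "K" (3x3 intrinsics, pixels), "rvec" (rotation vector, rad) and "tvec" (3), from world to camera coordinates, as OpenCV has them. Camera axes: x right, y down, z forward; pixel columns grow to the right and rows downward; lengths in m; the calibration is good to about 2 mm. A picture is of the moment at which its call begins. get_calibration takes no time and is no camera call.
- close_job(): hands the job in; it is judged then, once.
The state is a dict: "t": time; "joint_positions": joint angles; "joint_vel": joint speeds; "effort": joint torques, N m; "ee_pos": TCP position; "tool_rot": TCP orientation; "contact_force": force on the tool from outside, world axes, zero at the start; "ft_torque": the same for the moment, N m; "grip_width": finger opening in m; "grasp_force": force on a finger pad.
Only numpy, scipy, OpenCV 4.12 (cv2) and the standard library are available. Lean on these libraries where they do the work, as an engineer would, in place of code of your own. Each camera call takes 0.05 s, during which the arm holds its last target. There are 200 camera calls.

## Working session

There is one attempt and no reset: what is moved stays moved. The work goes in short steps, Python scripts to look and compute and a shell command to move; the robot and the scene stay as the last step left them, time stands still between calls to the robot, and variables do not carry over. Pictures are saved under pics/ and viewed, at most 10 in all, crops included, and the job is handed in when it is done.

```bash
mkdir -p pics
python3 - <<'E'
from workcell import readout, viewer
import cv2
for n in("top","side"):
    im=viewer.camera(n); cv2.imwrite(f"pics/{n}0.png",im[:,:,::-1])
    c=viewer.get_calibration(n); print(n,c)
o=readout.get_obs(); print(o)
E
```

```text
top {'K': array([[589.84038493,   0.        , 320.38101609],
       [  0.        , 589.84038493, 241.6807971 ],
       [  0.        ,   0.        ,   1.        ]]), 'rvec': array([ 2.21276999, -2.20531187,  0.03469084]), 'tvec': array([0.33287741, 0.49077488, 0.95208558])}
side {'K': array([[525.97693778,   0.        , 325.53152903],
       [  0.        , 525.97693778, 237.29262212],
       [  0.        ,   0.        ,   1.        ]]), 'rvec': array([ 0.52796869, -2.39694838,  1.51229194]), 'tvec': array([0.59220304, 0.03281466, 0.98172204])}
{'t': 0.1, 'joint_positions': array([-1.32411421e+00,  1.58986415e-01,  1.59806827e+00,  4.01307166e-05,
        1.38621420e+00, -2.10080767e-01]), 'joint_vel': array([ 0.00070942, -0.00146802, -0.00347358, -0.00044778,  0.00075593,
        0.00087547]), 'effort': array([ 5.94100293e-04, -3.96985924e+01, -3.32339966e+01, -2.39032506e-04,
        4.06928564e-03, -1.98528127e-06]), 'ee_pos': array([ 0.25347194, -0.51553248,  0.23043419]), 'tool_rot': array([-8.38337250e-04,  9.74034610e-01,  2.26397606e-01,  4.38086827e-06]), 'contact_force': array([-0.22864881, -0.68632227,  0.31456182]), 'ft_torque': array([-0.00335425, -0.00370405,  0.06077547]), 'grasp_force': 0.0, 'grip_width': 0.08537155815643786}
```

View pics/top0.png

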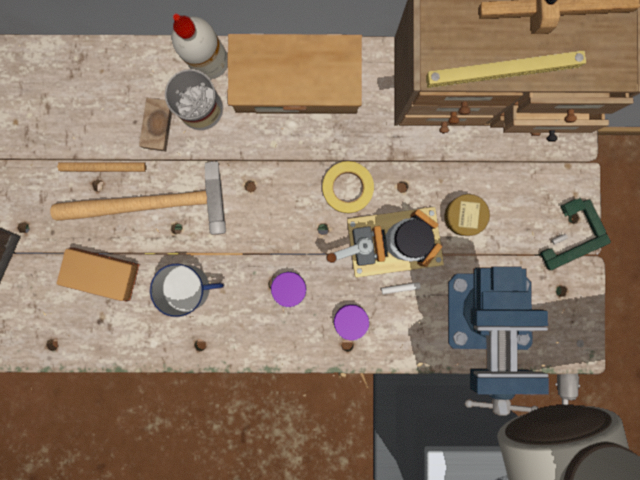

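View pics/side0.png

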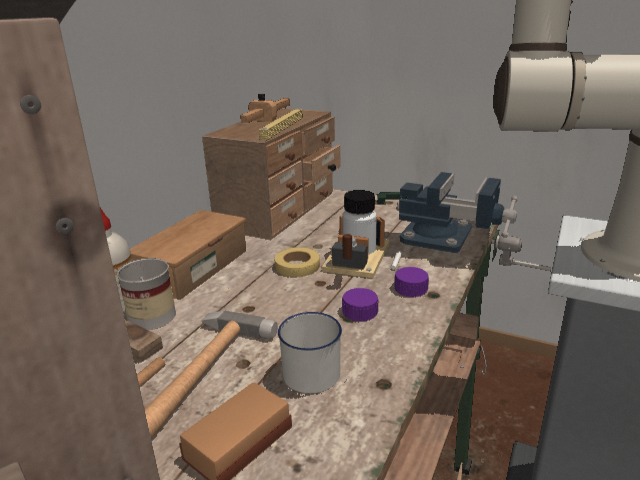

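The top view shows the black cap at about (412,239), the pivot at (366,246) and the post at (332,257). The side view shows the cap at (359,202) and the post at (348,245). The purple caps are decoys.

```bash
cat > h.py <<'E'
import numpy as np, cv2
from workcell import readout, viewer
def ray(n,uv,z):
    c=viewer.get_calibration(n); R=cv2.Rodrigues(c["rvec"])[0]; C=-R.T@c["tvec"]
    d=R.T@np.linalg.inv(c["K"])@np.array([*uv,1.]); return C+d*(z-C[2])/d[2]
def blob(mask,roi):
    x0,y0,x1,y1=roi; m=np.zeros(mask.shape,np.uint8); m[y0:y1,x0:x1]=mask[y0:y1,x0:x1]
    n,l,s,c=cv2.connectedComponentsWithStats(m); i=1+np.argmax(s[1:,4]); return l==i,c[i],s[i]
E
python3 - <<'E'
from h import *
im=cv2.imread("pics/top0.png"); h=cv2.cvtColor(im,cv2.COLOR_BGR2HSV)
m,c,s=blob((h[...,2]<45).astype(np.uint8),(385,210,445,270)); 
cn=max(cv2.findContours(m.astype(np.uint8),0,2)[0],key=cv2.contourArea); print("cap",c,s,cv2.minEnclosingCircle(cn))
print(ray("top",cv2.minEnclosingCircle(cn)[0],.122))
print("post",ray("top",(332,257.5),.096),"pivot",ray("top",(366,246),.075))
for n,uv in(("tape",(348,187)),("tin",(468,215)),("chalk",(399,289)),("p1",(351,322)),("vise",(500,290))): print(n,ray("top",uv,.02))
a=cv2.resize(im[195:285,310:450],None,fx=5,fy=5,interpolation=cv2.INTER_CUBIC); cv2.imwrite("pics/c1.png",a)
E
```

```text
cap [398.38571429 239.27142857] [395 223  13  33  70] ((405.5, 239.0), 16.07025718688965)
[0.49066087 0.21326691 0.122     ]
post [0.46390787 0.31766087 0.096     ] pivot [0.48144397 0.26593534 0.075     ]
tape [0.57726454 0.29051674 0.02      ]
tin [0.53291374 0.09780018 0.02      ]
chalk [0.4140176  0.20864086 0.02      ]
p1 [0.36121441 0.28529269 0.02      ]
vise [0.41292941 0.04701124 0.02      ]
```

View pics/c1.png

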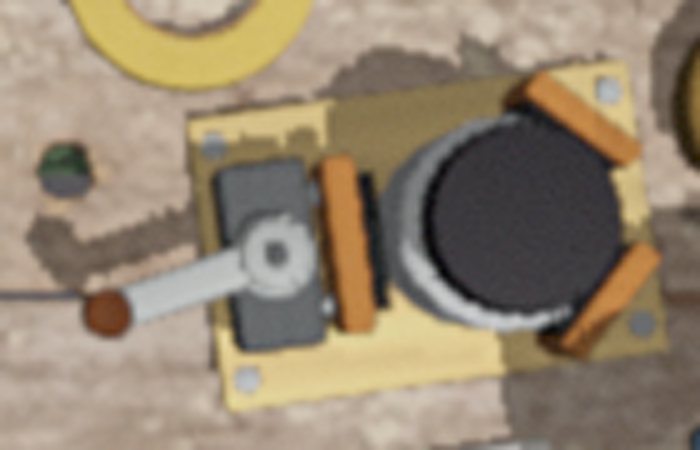

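The crop shows the post at (331,258), the lever hub at (365,246) and the cap top at (415,238). The lever points to the fixture's +y, slightly counter-clockwise, and the base screws give the fixture yaw.

Run:
```python
from h import *
p=lambda x,y:(310+x/5,195+y/5)
s=[ray("top",p(*q),.012)[:2] for q in((213,145),(608,90),(247,380),(641,323))]
y=(s[0]-s[1]+s[2]-s[3]); y/=np.linalg.norm(y); x=np.array([y[1],-y[0]]); print("fix y",y,"yaw",np.arctan2(x[1],x[0]),"base c",np.mean(s,0))
cap=ray("top",p(525,215),.122)[:2]; post=ray("top",p(106,313),.096)[:2]
for z in(.062,.07,.08): 
  pv=ray("top",p(276,254),z)[:2]; print(z,pv,"d post",np.linalg.norm(post-pv),"d cap",(pv-cap)@y,(pv-cap)@x)
print("cap",cap,"post",post)
# side view check, post top & cap top
print("side cap",ray("side",(359.5,196),.122),"post",ray("side",(348,235),.096))
```

```text
fix y [-0.1438459  0.9896001] yaw 0.14434664543376777 base c [0.48959516 0.21322909]
0.062 [0.48201783 0.26610998] d post 0.05580043749105946 d cap 0.06719672636358773 -0.00045892364514145114
0.07 [0.48184784 0.26674549] d post 0.05514431123195085 d cap 0.06785008023260676 -0.000535727449654237
0.08 [0.48163535 0.26753988] d post 0.05432421212935785 d cap 0.06866677256888051 -0.000631732205295299
cap [0.49213795 0.19967811] post [0.46375684 0.31883782]
side cap [0.4844416  0.21066513 0.122     ] post [0.45927692 0.32116697 0.096     ]
```

```bash
J='{"travel":[37.1,-43.7,0],"delta_rot":[0,0,0],"gripper":40}'; python3 -m jog '[{"travel":[0,0,-50],"delta_rot":[0,0,0],"gripper":40},{"travel":[0,0,-50],"delta_rot":[0,0,0],"gripper":40},{"travel":[37,-44,0],"delta_rot":[0,0,0],"gripper":40},{"travel":[37,-44,0],"delta_rot":[0,0,0],"gripper":40},{"travel":[37,-44,0],"delta_rot":[0,0,0],"gripper":40},{"travel":[37,-44,0],"delta_rot":[0,0,0],"gripper":40},{"travel":[37,-44,0],"delta_rot":[0,0,0],"gripper":40},{"travel":[37,-44,0],"delta_rot":[0,0,0],"gripper":40},{"travel":[37,-44,0],"delta_rot":[0,0,0],"gripper":40},{"travel":[37,-44,0],"delta_rot":[0,0,0],"gripper":40},{"travel":[37,-44,0],"delta_rot":[0,0,0],"gripper":40},{"travel":[37,-44,0],"delta_rot":[0,0,0],"gripper":40}]'
```

```text
t: 1.6
ee_pos: [0.3915, 0.044, 0.3311]
tool_rot: [0.0, 0.974, 0.226, 0.0]
contact_force: [1.6, -0.9, 0.5]
grip_width: 0.0398
grasp_force: 0.0
```

```bash
cat >> h.py <<'E'
from scipy.spatial.transform import Rotation as Rt
def togo(p,psi):
    o=readout.get_obs(); R=Rt.from_quat(o["tool_rot"],scalar_first=True).as_matrix()
    cur=np.arctan2(R[1,0],R[0,0]); G=Rt.from_euler("zx",[psi,np.pi]).as_matrix()
    print("t",o["t"],"travel mm",np.round(R.T@(np.array(p)-o["ee_pos"])*1e3,1),"rot",np.round(Rt.from_matrix(R.T@G).as_rotvec(),3),"psi",round(cur,3),"q",np.round(o["joint_positions"],2),"F",np.round(o["contact_force"],1),"tau",np.round(o["ft_torque"],2),"w",round(o["grip_width"],4),"gf",round(o["grasp_force"],1))
E
python3 -m jog '[{"travel":[37,-44,0],"delta_rot":[0,0,0],"gripper":40},{"travel":[37,-44,0],"delta_rot":[0,0,0],"gripper":40},{"travel":[37,-44,0],"delta_rot":[0,0,0],"gripper":40},{"travel":[37,-44,0],"delta_rot":[0,0,0],"gripper":40},{"travel":[37,-44,0],"delta_rot":[0,0,0],"gripper":40},{"travel":[0,0,20],"delta_rot":[0,0,-0.18],"gripper":40},{"travel":[0,0,20],"delta_rot":[0,0,-0.18],"gripper":40},{"travel":[0,0,20],"delta_rot":[0,0,-0.18],"gripper":40},{"travel":[0,0,20],"delta_rot":[0,0,-0.18],"gripper":40},{"travel":[0,0,20],"delta_rot":[0,0,-0.18],"gripper":40},{"travel":[0,0,20],"delta_rot":[0,0,-0.18],"gripper":40},{"travel":[0,0,20],"delta_rot":[0,0,-0.18],"gripper":40}]'
python3 -c "from h import *; togo([.464,.319,.068],1.904)"
```

```text
t: 3.1
ee_pos: [0.4602, 0.3209, 0.1901]
tool_rot: [-0.0, 0.651, 0.759, -0.0]
contact_force: [0.2, -0.0, 0.1]
grip_width: 0.0399
grasp_force: 0.0
t 3.1 travel mm [ -2.4   3.6 122.1] rot [-1.000e-03 -1.000e-03 -2.656e+00] psi 1.723 q [ 0.39  0.16  1.68 -0.    1.3   0.24] F [ 0.2 -0.   0.1] tau [-0.01 -0.01  0.01] w 0.0399 gf 0.0
```

```bash
sed -i 's/"zx"/"ZX"/' h.py
python3 -m jog '[{"travel":[-2.4,3.6,0],"delta_rot":[0,0,-0.181],"gripper":40},{"travel":[0,0,40],"delta_rot":[0,0,0],"gripper":40},{"travel":[0,0,40],"delta_rot":[0,0,0],"gripper":40},{"travel":[0,0,22],"delta_rot":[0,0,0],"gripper":40},{"travel":[0,0,20],"delta_rot":[0,0,0],"gripper":40},{"travel":[0,0,0],"delta_rot":[0,0,0],"gripper":40}]'
python3 - <<'E'
from h import *
togo([.464,.319,.068],1.904)
cv2.imwrite("pics/s2.png",cv2.resize(viewer.camera("side")[120:320,260:460,::-1],None,fx=3,fy=3,interpolation=cv2.INTER_CUBIC))
E
```

```text
t: 3.85
ee_pos: [0.4627, 0.3185, 0.0672]
tool_rot: [-0.001, 0.583, 0.813, -0.002]
contact_force: [-0.6, -0.4, -0.3]
grip_width: 0.0401
grasp_force: 0.0
t 3.85 travel mm [ 0.1  1.4 -0.8] rot [-0.005  0.    -0.006] psi 1.898 q [ 0.39  0.31  1.76 -0.    1.07  0.06] F [-0.6 -0.4 -0.3] tau [ 0.01 -0.    0.05] w 0.0401 gf 0.0
```

View pics/s2.png

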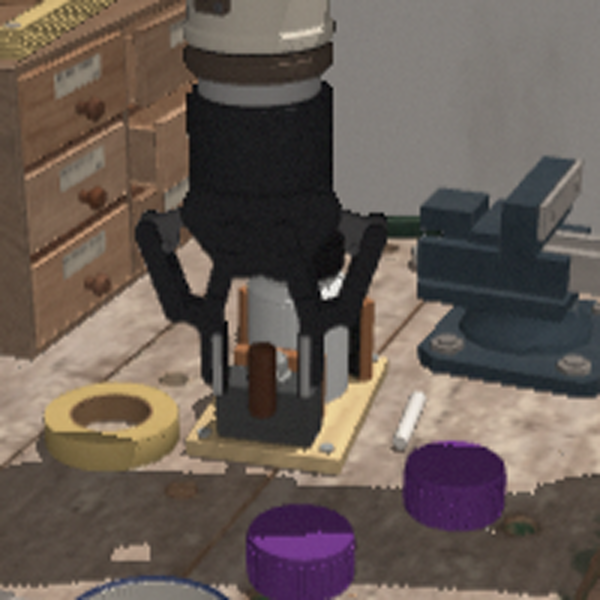

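The picture shows the fingers at (222,365) and (303,365) in the crop, straddling the post at (262,380) and centred on it. Next I grip it and swing along the arc.

```bash
python3 -m jog '[{"travel":[0,0,0],"delta_rot":[0,0,0],"gripper":10},{"travel":[0,0,0],"delta_rot":[0,0,0],"gripper":10},{"travel":[0,0,0],"delta_rot":[0,0,0],"gripper":10},{"travel":[0,0,0],"delta_rot":[0,0,0],"gripper":10},{"travel":[-0.4,-6.6,0],"delta_rot":[0,0,-0.12],"gripper":10},{"travel":[-0.4,-6.6,0],"delta_rot":[0,0,-0.12],"gripper":10},{"travel":[-0.4,-6.6,0],"delta_rot":[0,0,-0.12],"gripper":10},{"travel":[-0.4,-6.6,0],"delta_rot":[0,0,-0.12],"gripper":10},{"travel":[-0.4,-6.6,0],"delta_rot":[0,0,-0.12],"gripper":10},{"travel":[-0.4,-6.6,0],"delta_rot":[0,0,-0.12],"gripper":10}]'
python3 - <<'E'
from h import *
c=np.array([.482,.267]); a=1.715+1.571
togo([*(c+.055*np.array([np.cos(a),np.sin(a)])),.067],a)
E
```

```text
t: 5.15
ee_pos: [0.4343, 0.296, 0.0707]
tool_rot: [-0.0, 0.257, 0.966, 0.002]
contact_force: [-4.1, 4.8, 6.5]
grip_width: 0.0143
grasp_force: 59.0
t 5.15 travel mm [-12.5 -35.4   3.5] rot [ 0.003 -0.    -0.665] psi 2.621 q [ 0.37  0.22  1.87  0.    1.05 -0.69] F [-4.1  4.8  6.5] tau [ 0.59  0.75 -0.25] w 0.0143 gf 59.0
```

```bash
python3 -m jog '[{"travel":[-0.4,-6.6,-2],"delta_rot":[0,0,-0.12],"gripper":10},{"travel":[-0.4,-6.6,0],"delta_rot":[0,0,-0.12],"gripper":10},{"travel":[-0.4,-6.6,0],"delta_rot":[0,0,-0.12],"gripper":10},{"travel":[-0.4,-6.6,0],"delta_rot":[0,0,-0.12],"gripper":10},{"travel":[-0.4,-6.6,0],"delta_rot":[0,0,-0.12],"gripper":10},{"travel":[0,-4,0],"delta_rot":[0,0,-0.07],"gripper":10},{"travel":[0,0,0],"delta_rot":[0,0,0],"gripper":10}]'
python3 - <<'E'
from h import *
c=np.array([.482,.267]); a=1.715+1.571
togo([*(c+.055*np.array([np.cos(a),np.sin(a)])),.067],a)
E
```

```text
t: 6.02
ee_pos: [0.4263, 0.2593, 0.0708]
tool_rot: [-0.001, -0.073, 0.997, 0.001]
contact_force: [-2.4, 3.0, -3.1]
grip_width: 0.0137
grasp_force: 59.7
t 6.025 travel mm [-1.3 -0.4  3.8] rot [ 0.001 -0.002  0.002] psi -2.995 q [ 0.3   0.16  1.94  0.    1.04 -1.42] F [-2.4  3.  -3.1] tau [0.57 0.54 0.1 ] w 0.0137 gf 59.7
```

```bash
python3 -m jog '[{"travel":[0,-2,0],"delta_rot":[0,0,-0.04],"gripper":10},{"travel":[0,-2,0],"delta_rot":[0,0,0],"gripper":10},{"travel":[0,0,0],"delta_rot":[0,0,0],"gripper":10},{"travel":[0,0,0],"delta_rot":[0,0,0],"gripper":10}]'
python3 - <<'E'
from h import *
c=np.array([.482,.267]); a=1.715+1.571
togo([*(c+.055*np.array([np.cos(a),np.sin(a)])),.067],a)
E
```

```text
t: 6.52
ee_pos: [0.4265, 0.2581, 0.0708]
tool_rot: [-0.001, -0.092, 0.996, 0.003]
contact_force: [-4.5, 15.7, -5.9]
grip_width: 0.0138
grasp_force: 59.7
t 6.525 travel mm [-1.3  0.8  3.8] rot [ 0.007 -0.001  0.04 ] psi -2.957 q [ 0.3   0.15  1.95  0.01  1.04 -1.46] F [-4.5 15.7 -5.9] tau [ 2.38  0.73 -0.24] w 0.0138 gf 59.7
```

```bash
python3 -m jog '[{"travel":[0,2.5,0],"delta_rot":[0,0,0.02],"gripper":10},{"travel":[0,0,0],"delta_rot":[0,0,0],"gripper":40},{"travel":[0,0,0],"delta_rot":[0,0,0],"gripper":40},{"travel":[0,0,0],"delta_rot":[0,0,0],"gripper":40},{"travel":[0,0,-40],"delta_rot":[0,0,0],"gripper":50},{"travel":[0,0,-60],"delta_rot":[0,0,0],"gripper":85},{"travel":[20,0,-40],"delta_rot":[0,0,0.18],"gripper":85},{"travel":[20,0,0],"delta_rot":[0,0,0.18],"gripper":85},{"travel":[20,0,0],"delta_rot":[0,0,0.18],"gripper":85},{"travel":[0,0,0],"delta_rot":[0,0,0.18],"gripper":85},{"travel":[0,0,0],"delta_rot":[0,0,0.18],"gripper":85},{"travel":[0,0,0],"delta_rot":[0,0,0.18],"gripper":85}]'
python3 - <<'E'
from h import *
togo([.4925,.196,.2],1.3)
a=viewer.camera("top")[:,:,::-1]; b=viewer.camera("side")[:,:,::-1]
cv2.imwrite("pics/top3.png",a); cv2.imwrite("pics/side3.png",b)
f=lambda i:cv2.resize(i,None,fx=4,fy=4,interpolation=cv2.INTER_CUBIC)
cv2.imwrite("pics/c3.png",np.hstack([f(a[180:300,310:450])[:, :],f(b[170:290,320:380])]))
E
```

```text
t: 8.02
ee_pos: [0.3687, 0.258, 0.2116]
tool_rot: [0.0, 0.444, 0.896, 0.0]
contact_force: [-0.4, 0.1, 0.3]
grip_width: 0.0849
grasp_force: 0.0
t 8.025 travel mm [-124.3   60.9   11.7] rot [0.001 0.    0.922] psi 2.222 q [ 0.34 -0.16  1.96 -0.    1.35 -0.31] F [-0.4  0.1  0.3] tau [-0.05  0.01 -0.  ] w 0.0849 gf 0.0
```

View pics/c3.png

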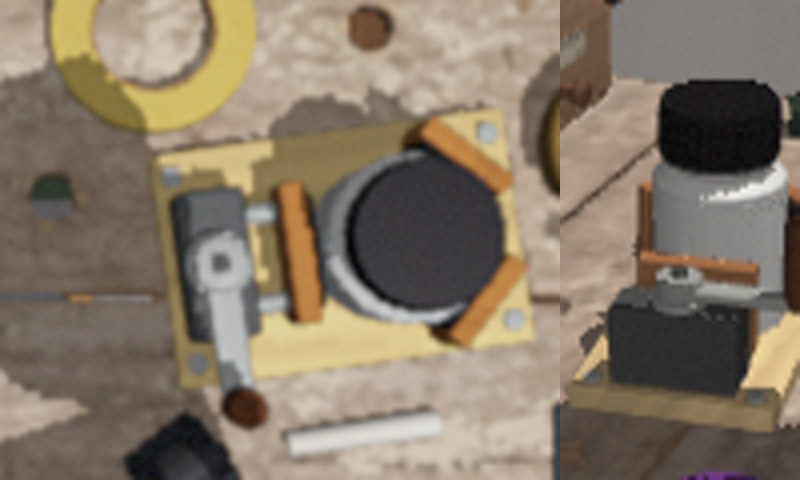

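The clamp is closed: the lever runs from (222,263) to the post at (245,408), along the base edge, with the jaw against the jar. The cap top is at crop (427,231), which is pixel (416.8,237.8).

Run:
```python
from h import *
p=lambda x,y:(310+x/4,180+y/4)
cap=ray("top",p(427,231),.122)[:2]; post=ray("top",p(245,408),.096)[:2]; pv=ray("top",p(222,263),.068)[:2]
print("cap",cap,"post",post,pv,"theta",np.arctan2(*(post-pv)[::-1])%6.283-1.715)
togo([*cap,.2],1.3)
```

```text
cap [0.49250419 0.19717449] post [0.42809201 0.2598495 ] [0.48196791 0.26613052] theta 1.542466605352938
t 8.125 travel mm [-123.8   61.    11.6] rot [0.001 0.    0.927] psi 2.227 q [ 0.34 -0.16  1.96 -0.    1.35 -0.32] F [-0.2 -0.5  0.6] tau [-0.03  0.05  0.01] w 0.0852 gf 0.0
```

```bash
python3 -m jog '[{"travel":[-31,15.2,0],"delta_rot":[0,0,0],"gripper":85},{"travel":[-31,15.2,0],"delta_rot":[0,0,0],"gripper":85},{"travel":[-31,15.2,0],"delta_rot":[0,0,0],"gripper":85},{"travel":[-31,15.2,0],"delta_rot":[0,0,0],"gripper":85},{"travel":[0,0,10],"delta_rot":[0,0,0.185],"gripper":85},{"travel":[0,0,10],"delta_rot":[0,0,0.185],"gripper":85},{"travel":[0,0,10],"delta_rot":[0,0,0.185],"gripper":85},{"travel":[0,0,10],"delta_rot":[0,0,0.185],"gripper":85},{"travel":[0,0,10],"delta_rot":[0,0,0.185],"gripper":85},{"travel":[0,0,0],"delta_rot":[0,0,0],"gripper":85},{"travel":[0,0,0],"delta_rot":[0,0,0],"gripper":85}]'
python3 - <<'E'
from h import *
togo([.4925,.1970,.093],1.3)
E
```

```text
t: 9.5
ee_pos: [0.4926, 0.1971, 0.1618]
tool_rot: [0.0, 0.794, 0.608, 0.0]
contact_force: [-0.1, 0.2, 0.1]
grip_width: 0.085
grasp_force: 0.0
t 9.5 travel mm [-0.1 -0.1 68.8] rot [ 0.001 -0.     0.007] psi 1.307 q [ 0.15  0.11  1.8  -0.    1.24  0.42] F [-0.1  0.2  0.1] tau [-0.03 -0.03  0.02] w 0.085 gf 0.0
```

```bash
python3 -m jog '[{"travel":[0,0,30],"delta_rot":[0,0,0],"gripper":85},{"travel":[0,0,20],"delta_rot":[0,0,0],"gripper":85},{"travel":[0,0,12],"delta_rot":[0,0,0],"gripper":70},{"travel":[0,0,7],"delta_rot":[0,0,0],"gripper":62},{"travel":[0,0,0],"delta_rot":[0,0,0],"gripper":62},{"travel":[0,0,0],"delta_rot":[0,0,0],"gripper":62}]'
python3 - <<'E'
from h import *
togo([.4925,.1970,.093],1.3)
cv2.imwrite("pics/s4.png",cv2.resize(viewer.camera("side")[140:290,280:430,::-1],None,fx=4,fy=4,interpolation=cv2.INTER_CUBIC))
E
```

```text
t: 10.25
ee_pos: [0.493, 0.1972, 0.0932]
tool_rot: [0.0, 0.795, 0.606, 0.001]
contact_force: [-0.5, -0.5, 0.4]
grip_width: 0.0619
grasp_force: 0.0
t 10.25 travel mm [-0.3 -0.4  0.1] rot [ 0.001 -0.001  0.003] psi 1.303 q [0.15 0.2  1.84 0.   1.1  0.42] F [-0.5 -0.5  0.4] tau [ 0.01 -0.02 -0.03] w 0.0619 gf 0.0
```

View pics/s4.png

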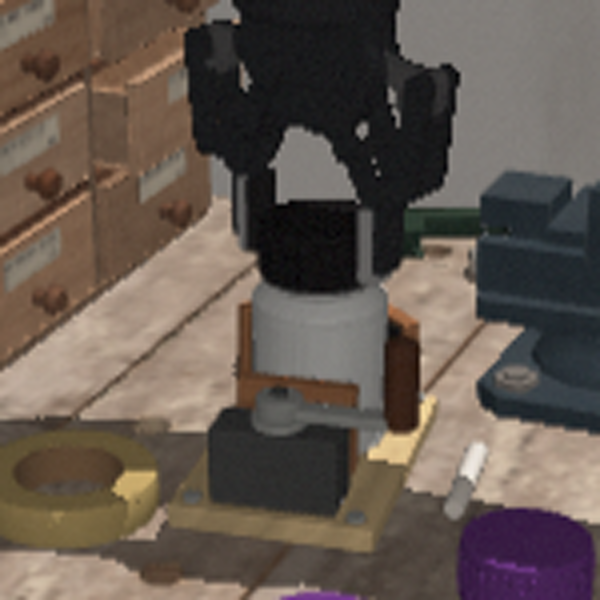

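The fingers straddle the cap at crop (245,210) and (370,245), with their tips a little above the skirt. Closing now.

```bash
python3 -m jog '[{"travel":[0,0,0],"delta_rot":[0,0,0],"gripper":48},{"travel":[0,0,0],"delta_rot":[0,0,0],"gripper":48},{"travel":[0,0,0],"delta_rot":[0,0,0],"gripper":48},{"travel":[0,0,0],"delta_rot":[0,0,0],"gripper":48}]'
python3 - <<'E'
from h import *
togo([.4925,.1970,.093],1.3)
E
```

```text
t: 10.8
ee_pos: [0.4923, 0.1974, 0.0935]
tool_rot: [-0.0, 0.795, 0.606, 0.0]
contact_force: [-3.3, 0.7, 6.4]
grip_width: 0.0538
grasp_force: 62.2
t 10.8 travel mm [-0.3  0.3  0.5] rot [-0.    -0.     0.003] psi 1.303 q [0.15 0.2  1.84 0.   1.1  0.42] F [-3.3  0.7  6.4] tau [-0.05  0.71 -0.14] w 0.0538 gf 62.2
```

```bash
python3 -m jog '[{"travel":[0,0,0],"delta_rot":[0,0,-0.08],"gripper":48},{"travel":[0,0,-0.2],"delta_rot":[0,0,-0.08],"gripper":48},{"travel":[0,0,-0.2],"delta_rot":[0,0,-0.08],"gripper":48},{"travel":[0,0,-0.2],"delta_rot":[0,0,-0.08],"gripper":48},{"travel":[0,0,-0.2],"delta_rot":[0,0,-0.08],"gripper":48}]'
python3 - <<'E'
from h import *
togo([.4925,.1970,.093],1.3)
E
```

```text
t: 11.42
ee_pos: [0.4919, 0.1974, 0.0944]
tool_rot: [-0.001, 0.658, 0.753, -0.0]
contact_force: [-6.0, 0.3, 9.5]
grip_width: 0.0536
grasp_force: 62.7
t 11.425 travel mm [-0.5  0.6  1.4] rot [-0.001 -0.     0.405] psi 1.705 q [0.15 0.2  1.84 0.   1.1  0.02] F [-6.   0.3  9.5] tau [-0.08  1.03 -0.23] w 0.0536 gf 62.7
```

```bash
python3 -m jog '[{"travel":[0,0,-0.4],"delta_rot":[0,0,-0.1],"gripper":48},{"travel":[0,0,-0.4],"delta_rot":[0,0,-0.1],"gripper":48},{"travel":[0,0,-0.3],"delta_rot":[0,0,-0.1],"gripper":48},{"travel":[0,0,-0.3],"delta_rot":[0,0,-0.1],"gripper":48},{"travel":[0,0,-0.3],"delta_rot":[0,0,-0.1],"gripper":48},{"travel":[0,0,-0.3],"delta_rot":[0,0,-0.1],"gripper":48},{"travel":[0,0,-0.3],"delta_rot":[0,0,-0.1],"gripper":48},{"travel":[0,0,-0.2],"delta_rot":[0,0,-0.1],"gripper":48},{"travel":[0,0,0],"delta_rot":[0,0,-0.1],"gripper":48},{"travel":[0,0,0],"delta_rot":[0,0,0],"gripper":48},{"travel":[0,0,0],"delta_rot":[0,0,0],"gripper":48}]'
python3 - <<'E'
from h import *
togo([.4925,.1970,.093],1.3)
a=viewer.camera("top")[:,:,::-1]; b=viewer.camera("side")[:,:,::-1]
f=lambda i:cv2.resize(i,None,fx=4,fy=4,interpolation=cv2.INTER_CUBIC)
cv2.imwrite("pics/c5.png",np.hstack([f(a[180:300,350:450]),f(b[160:280,310:400])]))
E
```

```text
t: 12.8
ee_pos: [0.4907, 0.1967, 0.0953]
tool_rot: [-0.002, 0.266, 0.964, -0.001]
contact_force: [-5.2, -1.7, 1.7]
grip_width: 0.0537
grasp_force: 62.5
t 12.8 travel mm [-1.4  1.2  2.3] rot [-0.004 -0.     1.303] psi 2.603 q [ 0.15  0.19  1.84 -0.    1.11 -0.88] F [-5.2 -1.7  1.7] tau [-0.23  0.9   0.01] w 0.0537 gf 62.5
```

View pics/c5.png

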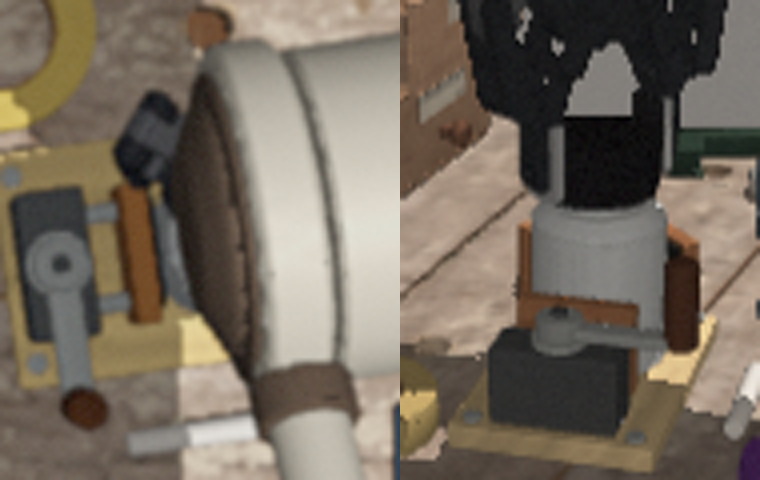

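The clamp is still closed, with the post at left-panel (85,407). The cap is in the fingers at right-panel (600,160). The torque has faded to about zero, so the threads are free. I'll relieve the side load and lift gently.

```bash
python3 -m jog '[{"travel":[1,-0.6,0],"delta_rot":[0,0,0],"gripper":48},{"travel":[0,0,-1.5],"delta_rot":[0,0,0],"gripper":48},{"travel":[0,0,-1.5],"delta_rot":[0,0,0],"gripper":48},{"travel":[0,0,-1.5],"delta_rot":[0,0,0],"gripper":48},{"travel":[0,0,0],"delta_rot":[0,0,0],"gripper":48}]'
python3 - <<'E'
from h import *
togo([.4925,.1970,.093],1.3)
E
```

```text
t: 13.52
ee_pos: [0.4907, 0.1969, 0.0999]
tool_rot: [-0.001, 0.266, 0.964, -0.0]
contact_force: [-4.0, -2.8, -0.8]
grip_width: 0.0539
grasp_force: 63.5
t 13.525 travel mm [-1.5  1.1  6.9] rot [-1.000e-03 -0.000e+00  1.303e+00] psi 2.603 q [ 0.15  0.18  1.84 -0.    1.12 -0.88] F [-4.  -2.8 -0.8] tau [-0.52  0.63  0.02] w 0.0539 gf 63.5
```

```bash
python3 -m jog '[{"travel":[0,0,-3],"delta_rot":[0,0,0],"gripper":48},{"travel":[0,0,-5],"delta_rot":[0,0,0],"gripper":48},{"travel":[0,0,-6],"delta_rot":[0,0,0],"gripper":48},{"travel":[0,0,-6],"delta_rot":[0,0,0],"gripper":48},{"travel":[0,0,-6],"delta_rot":[0,0,0],"gripper":48},{"travel":[0,0,-6],"delta_rot":[0,0,0],"gripper":48},{"travel":[0,0,-5],"delta_rot":[0,0,0],"gripper":48},{"travel":[0,0,-3],"delta_rot":[0,0,0],"gripper":48},{"travel":[0,0,0],"delta_rot":[0,0,0],"gripper":48},{"travel":[0,0,0],"delta_rot":[0,0,0],"gripper":48},{"travel":[0,0,0],"delta_rot":[0,0,0],"gripper":48}]'
python3 - <<'E'
from h import *
togo([.4925,.1970,.093],1.3)
cv2.imwrite("pics/s6.png",cv2.resize(viewer.camera("side")[140:290,280:430,::-1],None,fx=4,fy=4,interpolation=cv2.INTER_CUBIC))
E
```

```text
t: 14.9
ee_pos: [0.4909, 0.1971, 0.1398]
tool_rot: [-0.0, 0.266, 0.964, -0.0]
contact_force: [-0.3, 1.0, -0.7]
grip_width: 0.054
grasp_force: 63.6
t 14.9 travel mm [-1.4  0.8 46.8] rot [-1.000e-03 -0.000e+00  1.303e+00] psi 2.603 q [ 0.15  0.13  1.82  0.    1.19 -0.88] F [-0.3  1.  -0.7] tau [-0.02 -0.01  0.01] w 0.054 gf 63.6
```

View pics/s6.png

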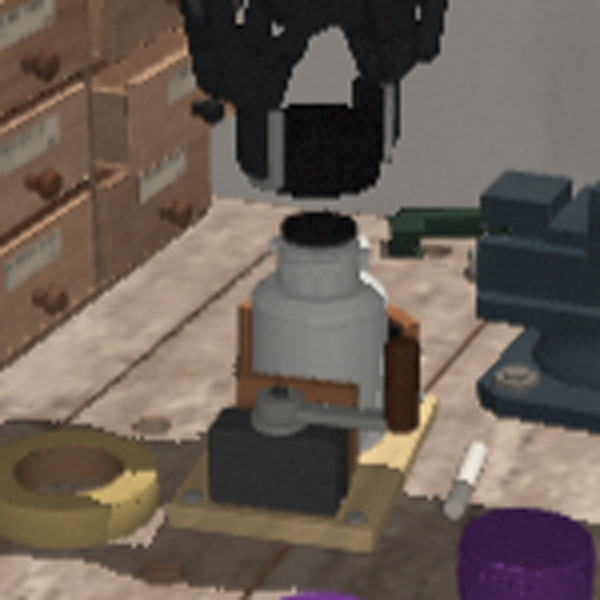

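The cap is held level at crop (330,150), clear above the open jar mouth at (318,230). The clamp is still closed and the jar is still standing in it.

```bash
python3 -c "from workcell import close_job; print(close_job())"
```

```text
the job is handed in; nothing more can be done
None
```

I closed the clamp, unscrewed the cap, and handed the job in at about 15 s with the cap held level roughly 46 mm above its seat over the open, still-clamped jar; the hand-in call returned no verdict.

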